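# Put the shoe-cream jars back on their own leather samples

### The job

Customers have put the four shoe-cream jars back on the wrong leather samples. Move them so that each jar stands upright in the middle of the sample of its own lid colour; the empty pale undyed sample is free to park a jar on the way. Set the glass jars down gently, never dropping or tipping one, and leave the amber bottle standing where it is.

Things in the scene. Friction and masses are not known exactly. Their poses are not given: they have to be found in the camera images.
- jar_burgundy: Round cream jar with a red (burgundy) lid, upright, 52 mm in diameter all the way up (straight sides), 48 mm tall, about 0.13 kg; loose. Origin: centre of its underside; z up. At the start it stands on the sample of another colour.
- jar_tan: Round cream jar with an orange-brown (tan; looks orange in bright light) lid, upright, 52 mm in diameter all the way up (straight sides), 48 mm tall, about 0.13 kg; loose. Origin: centre of its underside; z up. At the start it stands on the sample of another colour.
- jar_blue: Round cream jar with a blue lid, upright, 52 mm in diameter all the way up (straight sides), 48 mm tall, about 0.13 kg; loose. Origin: centre of its underside; z up. At the start it stands on the sample of another colour.
- jar_green: Round cream jar with a green lid, upright, 52 mm in diameter all the way up (straight sides), 48 mm tall, about 0.13 kg; loose. Origin: centre of its underside; z up. At the start it stands on the sample of another colour.
- sample_burgundy: Leather sample, red (burgundy): a square of leather 84 mm wide on a 90 mm square light-wood board, 8 mm thick in all, flat on the table and glued down. Origin: centre of its underside (table height); jars stand on its flat top, 8 mm above the origin. x and y run along its edges, z up.
- sample_tan: Leather sample, orange-brown (tan; looks orange in bright light): a square of leather 84 mm wide on a 90 mm square light-wood board, 8 mm thick in all, flat on the table and glued down. Origin: centre of its underside (table height); jars stand on its flat top, 8 mm above the origin. x and y run along its edges, z up.
- sample_blue: Leather sample, blue: a square of leather 84 mm wide on a 90 mm square light-wood board, 8 mm thick in all, flat on the table and glued down. Origin: centre of its underside (table height); jars stand on its flat top, 8 mm above the origin. x and y run along its edges, z up.
- sample_green: Leather sample, green: a square of leather 84 mm wide on a 90 mm square light-wood board, 8 mm thick in all, flat on the table and glued down. Origin: centre of its underside (table height); jars stand on its flat top, 8 mm above the origin. x and y run along its edges, z up.
- sample_natural: Pale cream, undyed leather sample, made like the others (90 mm square, 8 mm thick, glued down; origin: centre of its underside, top 8 mm higher). Empty: a free spot. Samples, bottle and two unlisted flat polish tins (72 mm across, 24 mm tall) stand in two ranks of four, centres at least 115 mm apart; all else on the table is at least 95 mm from any sample's centre.
- bottle: Upright amber glass bottle with a black cap, 48 mm in diameter, 145 mm tall (neck and cap 26 mm across above 105 mm), 0.25 kg; loose. It stands somewhere among the samples, its centre at least 115 mm from theirs. Origin: centre of its underside; z up.

How it is judged:
At the end, for the whole second after the job is handed in: Each of the four jars stands upright (within 0.1 rad) on the leather sample of its own colour, its centre within 15 mm of the sample's centre and its underside on the sample's top (within 4 mm), released and at rest (horizontal distance between jar_burgundy and sample_burgundy below 0.015 m and z of jar_burgundy in the frame of sample_burgundy between 0.004 and 0.012 m and angle between each of jar_burgundy, jar_tan, jar_blue, jar_green's own z axis and vertical below 0.1 rad and linear speed of each of jar_burgundy, jar_tan, jar_blue, jar_green below 0.02 m/s and horizontal distance between jar_tan and sample_tan below 0.015 m and z of jar_tan in the frame of sample_tan between 0.004 and 0.012 m and horizontal distance between jar_blue and sample_blue below 0.015 m and z of jar_blue in the frame of sample_blue between 0.004 and 0.012 m and horizontal distance between jar_green and sample_green below 0.015 m and z of jar_green in the frame of sample_green between 0.004 and 0.012 m); the robot touches nothing.
It fails at once if a jar is tipped more than 0.5 rad from upright (angle between any of jar_burgundy, jar_tan, jar_blue, jar_green's own z axis and vertical above 0.5 rad).
It fails at once if a jar is dropped or slammed down: faster than 0.6 m/s with its underside less than 30 mm above the table ((linear speed of jar_burgundy above 0.6 m/s and height (world z) of jar_burgundy below 0.03 m) or (linear speed of jar_tan above 0.6 m/s and height (world z) of jar_tan below 0.03 m) or (linear speed of jar_blue above 0.6 m/s and height (world z) of jar_blue below 0.03 m) or (linear speed of jar_green above 0.6 m/s and height (world z) of jar_green below 0.03 m)).
It fails at once if the amber bottle is tilted more than 0.3 rad or moved more than 25 mm (angle between bottle's own z axis and vertical above 0.3 rad or distance of bottle from where it was at the start of the episode above 0.025 m).
It also fails if it takes over 144 s, if anything falls off the work surface, if the arm or the gripper's body presses on something with over 40 N, if the wrist force passes 120 N, or if a joint passes its speed limit or range.

### The arm

A 6-joint arm with a two-finger parallel gripper is mounted at the origin on the work surface. World frame = base frame: x ahead of the robot, y to its left, z up, the work surface at z = 0. Lengths are in m, angles in rad, forces in N, time in s.
With the tool pointing down it reaches from about 0.4 to 0.925 m from the base axis. Payload 3.4 kg.
Tool frame: the origin (TCP) lies on the centre line of the jaws, within the pads' length; the fingertips stand 17 mm ahead of it and the grasp point (between the pads) lies 2 mm behind it (manip.tips_ahead is the distance from the TCP to the fingertips, in m); z points along the fingers, y is the line along which they close (so a half turn about z gives the same grasp; the last joint's range is limited). The gripper opens to 85 mm and grips with 20 to 120 N. Pads are 22 mm wide; open, the fingers measure 114 mm over their backs; the gripper's body (76 mm by 85 mm) begins 54 mm behind the grasp point. The pads swing forward as they close: fully open they stand 13 mm farther back than shut.
Start: joints at [-1.367, 0.307, 1.506, -0, 1.328, -0.073], TCP at [0.157, -0.553, 0.248] pointing down, gripper open.
Joint ranges: [-3.12, 3.12], [-1.05, 2.28], [0.14, 2.33], [-1.42, 4.57], [0.1, 2.73], [-2.68, 2.68]. Speed limits (rad/s): [2.57, 2.57, 3.14, 3.14, 3.14, 3.14].

### API

Orientations are given as a unit quaternion [x, y, z, w].
In Python, from bench import manip gives the robot as it stands.
- The arm moves only by the tool move_arm, never from a script. Its argument "commands" is a list of rows, each a list of 6 numbers: the shift along the tool's x, y, z in cm, then the turn, a rotation vector about the tool's x, y, z in degrees. In form: [[tx, ty, tz, wx, wy, wz], ...]. A call has 1 to 12 rows; each row is the pose to reach, as a shift and turn from the pose commanded when the call began, along the tool's axes at that moment; what a row does not reach only later rows make up. A row lasts 1/8 s, in which the tool goes at most 62.5 mm and 10.7 degrees, less where a joint would pass 70% of its speed; a pose out of reach is approached as far as the arm can. A call with a gripper value outside its range is refused whole. "fingers" is the opening in per cent of the stroke, from 0 (shut) to 100 (fully open), set as the call begins (left out, the last holds). The fingers move at their own pace and stop on an object; "squeeze" is the grip in N (left out, the last holds). Time passes only in rows, so rows that repeat a pose let the fingers close. It gives the time, the measured TCP pose, the force and the opening at its end, in the units of the state.
- manip.get_obs(): the state, without advancing time (a new reading comes with each control period).
- manip.capture(name): name is "scene" or "top" or "wrist"; returns (picture, depth): 384x512x3 uint8, red, green, blue; 384x512 float32, m along the optical axis (not along the pixel's ray), 0 where there is no reading.
- manip.camera_model(name): a dict with "intrinsics" (3x3 intrinsics, pixels), "cam_to_world" (4x4, takes a point from camera to world coordinates). Camera axes: x right, y up, looking along -z (the intrinsics and any distortion apply to the point x, -y, -z); pixel columns grow to the right and rows downward; lengths in m; the calibration is good to about 2 mm. A picture is of the moment at which its call begins: read the wrist's pose just before it. camera_model takes no time and is no camera call; for the wrist camera it gives the pose at the moment of the call.
- manip.finish_job(): hands the job in, once; it reports no verdict.
Trained networks look in the newest picture that a camera, given by its name, has taken for a name from the list of things; names that differ only in an ending like _2 or _b are one class to them, and where a whole thing is asked for, a point or a joint stands for the part that bears it (a point fixed in the world has none). Each returns a list of dicts, best first, with "p" (0 to 1); they miss things now and then, are a little off and sometimes report something else, mostly with a low value. They report only what shows in the picture. A call takes as long as a camera call.
- manip.trace(target, camera): "pixels" (384x512 bool, what is visible of it) and "rect" ([left, top, width, height] in pixels, round what is visible of it).
The state is a dict: "time_s": time; "q": joint angles; "qvel": joint speeds; "effort": joint torques, N m; "eef_pos": TCP position; "ee_rot": TCP orientation; "force": force on the tool from outside, world axes, zero at the start; "torque": the same for the moment, N m; "finger_gap": finger opening in m.
Only numpy, scipy, OpenCV 4.12 (cv2) and the standard library are available. Lean on these libraries where they do the work, as an engineer would, in place of code of your own. Each camera call takes 0.05 s, during which the arm holds its last target. There are 200 camera calls.

## Working session

There is one attempt and no reset: what is moved stays moved. The work goes in short steps, Python scripts to look and compute and a tool call to move; the robot and the scene stay as the last step left them, time stands still between calls to the robot, and variables do not carry over. Pictures are saved under pics/ and viewed, on a budget of 14 in all, crops included, one or two more only if the job needs it, and the job is handed in when it is done.

Besides the shell and the picture viewer there is one more tool, called after "Request:" as name([rows], argument=value, ...), one row to a line, values as JSON. move_arm: Moves the arm, as the interface text tells. Its arguments: {"type":"object","properties":{"commands":{"type":"array","items":{"type":"array","items":{"type":"number"}}},"fingers":{"type":"number"},"squeeze":{"type":"number"}},"required":["commands"]}

```bash
mkdir -p pics; cat > h.py <<'E'
import numpy as np, cv2
from bench import manip
def pts(name,d):
    m=manip.camera_model(name);K=np.array(m['intrinsics']);T=np.array(m['cam_to_world'])
    v,u=np.mgrid[0:d.shape[0],0:d.shape[1]]
    P=np.stack([(u-K[0,2])/K[0,0]*d,-(v-K[1,2])/K[1,1]*d,-d],-1)
    return P@T[:3,:3].T+T[:3,3]
def save(n,im): cv2.imwrite(f'pics/{n}.png',im[:,:,::-1])
E
python3 - <<'E'
from h import *
o=manip.get_obs();print(o['time_s'],o['eef_pos'],o['ee_rot'],o['finger_gap'])
im,d=manip.capture('top');save('top1',im);P=pts('top',d)
m=manip.camera_model('top');print(m)
np.savez('top1.npz',im=im,P=P,d=d)
for t in ['jar_burgundy','jar_tan','jar_blue','jar_green','sample_burgundy','sample_tan','sample_blue','sample_green','sample_natural','bottle']:
    for r in manip.trace(t,'top')[:2]:
        k=r['pixels']&(d>0);Q=P[k]
        z=np.median(Q[:,2]) if len(Q) else 0
        W=Q[abs(Q[:,2]-z)<.006]
        print(t,round(r['p'],2),r['rect'],k.sum(),np.round(np.median(Q,0),3),'mid',np.round((W.min(0)+W.max(0))/2,3),np.round(np.ptp(W,axis=0),3))
print(manip.get_obs()['time_s'])
E
```

```text
0.0 [ 0.15698216 -0.55247578  0.24738238] [ 9.90439490e-01  1.37944237e-01 -6.33378631e-05 -9.99577979e-04] 0.08517519078687652
{'intrinsics': array([[353.57528401,   0.        , 259.15178349],
       [  0.        , 353.57528401, 194.71744825],
       [  0.        ,   0.        ,   1.        ]]), 'cam_to_world': array([[ 4.79726389e-03,  9.90718729e-01, -1.35843241e-01,
         4.52885196e-01],
       [-9.99214607e-01, -5.94251341e-04, -3.96209045e-02,
        -1.22700599e-02],
       [-3.93338972e-02,  1.35926623e-01,  9.89937775e-01,
         6.94632267e-01],
       [ 0.00000000e+00,  0.00000000e+00,  0.00000000e+00,
         1.00000000e+00]])}
jar_burgundy 0.85 [130.4, 222.8, 31.2, 27.3] 779 [0.467 0.22  0.055] mid [0.466 0.226 0.055] [0.049 0.05  0.01 ]
jar_tan 0.67 [219.7, 135.1, 29.3, 30.9] 684 [0.628 0.063 0.055] mid [0.631 0.065 0.054] [0.05  0.049 0.009]
jar_blue 0.8 [373.3, 134.7, 28.7, 30.2] 839 [ 0.621 -0.222  0.055] mid [ 0.625 -0.227  0.054] [0.051 0.051 0.01 ]
jar_blue 0.39 [130.1, 223.6, 33.6, 26.5] 798 [0.466 0.221 0.055] mid [0.466 0.227 0.055] [0.049 0.051 0.01 ]

[... 214 characters left out ...]
0.099 0.101 0.01 ]
sample_burgundy 0.58 [126.9, 221.8, 37.6, 29.9] 801 [0.467 0.221 0.055] mid [0.466 0.228 0.055] [0.049 0.053 0.01 ]
sample_tan 0.94 [129.7, 128.0, 48.2, 50.5] 1074 [0.614 0.215 0.008] mid [0.634 0.233 0.006] [0.104 0.101 0.01 ]
sample_blue 0.73 [125.6, 207.8, 54.1, 53.8] 1379 [0.48  0.21  0.008] mid [0.47  0.226 0.007] [0.102 0.102 0.011]
sample_green 0.2 [125.1, 209.1, 52.7, 53.1] 1349 [0.474 0.211 0.008] mid [0.468 0.226 0.007] [0.102 0.102 0.011]
sample_natural 0.67 [127.1, 127.1, 50.6, 50.5] 1203 [0.616 0.217 0.007] mid [0.634 0.234 0.007] [0.105 0.105 0.012]
bottle 0.64 [213.7, 206.9, 32.6, 30.0] 692 [0.487 0.057 0.102] mid [0.49  0.063 0.102] [0.041 0.041 0.012]
0.55
```

View pics/top1.png

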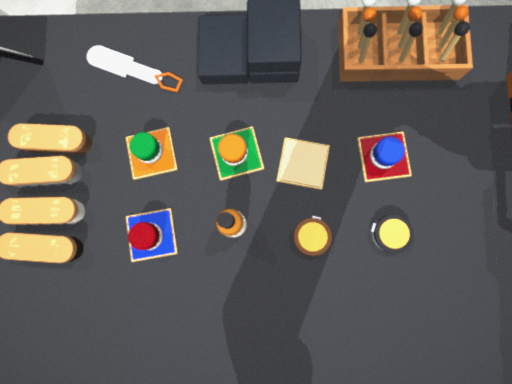

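The view from above shows each jar on the wrong sample:

| Jar | Pixel | Stands on |
|---|---|---|
| Green | (145,147) | Tan |
| Tan | (232,150) | Green |
| Blue | (388,152) | Burgundy |
| Burgundy | (145,236) | Blue |

The natural sample is empty at (303,164) and the bottle is at (230,222). The networks mislabelled some samples, so I'll measure by geometry instead.

```bash
cat >> h.py <<'E'
def rect(P,im,c,r=.075):
    "centre of the board's rectangle near c, from points 5..12 mm high that are not table-dark"
    k=(np.hypot(P[...,0]-c[0],P[...,1]-c[1])<r)&(P[...,2]>.0035)&(P[...,2]<.012)&(im.max(-1)>95)
    k=cv2.morphologyEx(k.astype(np.uint8),cv2.MORPH_OPEN,np.ones((3,3)))>0
    return cv2.minAreaRect((P[k][:,:2]*1000).astype(np.float32))
def jar(P,c,r=.045):
    k=(np.hypot(P[...,0]-c[0],P[...,1]-c[1])<r)&(P[...,2]>.050)&(P[...,2]<.062)
    return cv2.minEnclosingCircle((P[k][:,:2]*1000).astype(np.float32)),k.sum()
E
python3 - <<'E'
from h import *
z=np.load('top1.npz');P,im=z['P'],z['im']
for n,c in dict(tan=(.634,.233),green=(.628,.065),burg=(.625,-.23),blue=(.468,.226)).items():
    print(n,rect(P,im,c),'jar',jar(P,c))
v,u=164,303;c=P[v,u];print(c,rect(P,im,c))
o=manip.get_obs();e=o['eef_pos'];from scipy.spatial.transform import Rotation as R
r=R.from_quat(o['ee_rot']);print(r.as_matrix().round(4))
k=(P[...,2]>.13)&(P[...,2]<.16)&(np.hypot(P[...,0]-.49,P[...,1]-.06)<.06);print('cap',P[k].mean(0))
E
```

```text
tan ((634.0785522460938, 235.1063232421875), (90.23993682861328, 90.39185333251953), 12.71992301940918) jar (((637.228271484375, 235.3402557373047), 26.48573112487793), np.int64(569))
green ((633.3243408203125, 61.172428131103516), (90.2043228149414, 89.56932830810547), 14.775429725646973) jar (((631.6932983398438, 64.64385986328125), 25.73491096496582), np.int64(581))
burg ((624.7478637695312, -231.5861053466797), (89.8216552734375, 90.15302276611328), 7.494592189788818) jar (((624.9978637695312, -227.41954040527344), 26.151538848876953), np.int64(619))
blue ((469.6546630859375, 226.74954223632812), (89.87322235107422, 91.1891098022461), 9.78989315032959) jar (((466.0044860839844, 227.5659637451172), 26.4977970123291), np.int64(634))
[ 0.60833746 -0.07119792  0.00786916] ((612.1690673828125, -72.05859375), (89.47895050048828, 90.56121063232422), 79.255126953125)
[[ 0.9619  0.2733 -0.    ]
 [ 0.2733 -0.9619  0.    ]
 [-0.     -0.     -1.    ]]
cap [0.48929025 0.06216492 0.14426428]
```

Request:
move_arm([
  [53.9,-18.5,9,0,0,15.9],
  [53.9,-18.5,9,0,0,15.9],
  [53.9,-18.5,9,0,0,15.9],
  [53.9,-18.5,9,0,0,15.9],
  [53.9,-18.5,9,0,0,15.9],
  [53.9,-18.5,9,0,0,15.9],
  [53.9,-18.5,9,0,0,15.9],
  [53.9,-18.5,9,0,0,15.9],
  [53.9,-18.5,9,0,0,15.9],
  [53.9,-18.5,9,0,0,15.9],
  [53.9,-18.5,9,0,0,15.9],
  [53.9,-18.5,9,0,0,15.9],
], fingers=100, squeeze=40)

```text
time_s: 2.05
eef_pos: [0.6237, -0.2289, 0.1585]
ee_rot: [1.0, -0.001, -0.001, 0.0]
force: [0.2, 0.5, 0.2]
finger_gap: 0.0851
```

```bash
python3 - <<'E'
from h import *
m=manip.get_obs();im,d=manip.capture('wrist');P=pts('wrist',d);save('w1',im)
c=(.625,-.227);print(m['eef_pos'],(d>0).mean(),jar(P,c),rect(P,im,c))
E
```

```text
[ 0.62368875 -0.22891427  0.15848039] 0.9958953857421875 (((624.5169677734375, -228.8715362548828), 26.046823501586914), np.int64(3508)) ((624.4202270507812, -232.77052307128906), (90.5859375, 90.21822357177734), 7.243566989898682)
```

View pics/w1.png

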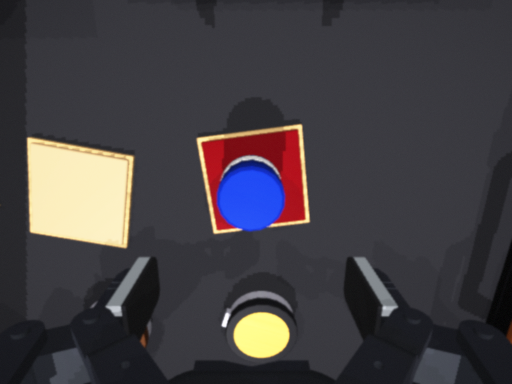

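The wrist view shows the blue jar at (251,193) on the burgundy sample. It agrees with the top camera to about 1.5 mm, and both finger sides are clear. Next I go down and grip.

Request:
move_arm([
  [0,0,4,0,0,0],
  [0,0,8,0,0,0],
  [0,0,10.5,0,0,0],
  [0,0,12.2,0,0,0],
  [0,0,12.2,0,0,0],
  [0,0,12.2,0,0,0],
])

```text
time_s: 2.85
eef_pos: [0.6257, -0.2287, 0.0376]
ee_rot: [1.0, -0.001, 0.001, 0.0]
force: [0.9, 0.5, 0.4]
finger_gap: 0.0854
```

Request:
move_arm([
  [0,0,0,0,0,0],
  [0,0,0,0,0,0],
  [0,0,0,0,0,0],
  [0,0,0,0,0,0],
  [0,0,0,0,0,0],
  [0,0,0,0,0,0],
  [0,0,0,0,0,0],
  [0,0,0,0,0,0],
], fingers=30, squeeze=40)

```text
time_s: 3.85
eef_pos: [0.6258, -0.2282, 0.0376]
ee_rot: [1.0, -0.0, 0.001, 0.0]
force: [-0.1, -0.2, 6.5]
finger_gap: 0.0512
```

Request:
move_arm([
  [0,0,-2,0,0,0],
  [0,0,-6,0,0,0],
  [0,0,-8,0,0,0],
  [-0.4,-5,-8,0,0,0],
  [-0.8,-10,-8,0,0,0],
  [-1.4,-14,-8,0,0,0],
  [-1.4,-15.6,-8,0,0,0],
  [-1.4,-15.6,-8,0,0,0],
  [-1.4,-15.6,-8,0,0,0],
  [-1.4,-15.6,-8,0,0,0],
])

```text
time_s: 5.1
eef_pos: [0.6115, -0.0733, 0.1162]
ee_rot: [1.0, -0.001, 0.0, 0.0]
force: [0.2, 0.4, -1.2]
finger_gap: 0.0508
```

Request:
move_arm([
  [0,0,3,0,0,0],
  [0,0,5,0,0,0],
  [0,0,6.5,0,0,0],
  [0,0,7.3,0,0,0],
  [0,0,7.6,0,0,0],
  [0,0,7.9,0,0,0],
  [0,0,7.9,0,0,0],
  [0,0,7.9,0,0,0],
])

```text
time_s: 6.1
eef_pos: [0.6114, -0.0718, 0.0378]
ee_rot: [1.0, -0.0, 0.0, 0.0]
force: [0.4, 0.5, -1.4]
finger_gap: 0.0512
```

Request:
move_arm([
  [0,0,0.05,0,0,0],
  [0,0,0.1,0,0,0],
  [0,0,0.1,0,0,0],
])

```text
time_s: 6.48
eef_pos: [0.6114, -0.0718, 0.0375]
ee_rot: [1.0, -0.0, 0.001, 0.0]
force: [-1.7, 0.6, 5.6]
finger_gap: 0.0512
```

Request:
move_arm([
  [0,0,0,0,0,0],
  [0,0,0,0,0,0],
  [0,0,0,0,0,0],
  [0,0,0,0,0,0],
  [0,0,0,0,0,0],
  [0,0,0,0,0,0],
], fingers=100)

```text
time_s: 7.22
eef_pos: [0.6111, -0.0719, 0.0363]
ee_rot: [1.0, -0.0, -0.0, -0.0]
force: [-0.4, 0.8, 0.8]
finger_gap: 0.0859
```

Request:
move_arm([
  [0,0,-4,0,0,0],
  [0,0,-9,0,0,0],
  [0,-6,-9,0,0,0],
  [0,-12,-9,0,0,0],
  [0,-18,-9,0,0,0],
  [0,-24,-9,0,0,0],
  [-1,-29,-9,0,0,0],
  [-7,-29.9,-9,0,0,0],
  [-12,-29.9,-9,0,0,0],
  [-14.5,-29.9,-9,0,0,0],
  [-14.5,-29.9,-9,0,0,0],
  [-14.5,-29.9,-9,0,0,0],
])

```text
time_s: 8.72
eef_pos: [0.4681, 0.2277, 0.1268]
ee_rot: [1.0, -0.0, 0.001, -0.0]
force: [0.4, -0.3, 0.5]
finger_gap: 0.0853
```

```bash
python3 - <<'E'
from h import *
m=manip.get_obs();im,d=manip.capture('wrist');P=pts('wrist',d);save('w2',im)
print(m['eef_pos'],m['force'])
for c in [(.467,.227),(.635,.234),(.632,.063)]: print(jar(P,c),rect(P,im,c))
E
```

```text
[0.46813407 0.22765171 0.12679626] [ 0.42397111 -0.27558647  0.54620129]
(((466.034423828125, 226.5364227294922), 26.150360107421875), np.int64(4443)) ((468.9283447265625, 226.256103515625), (90.58773803710938, 90.21116638183594), 10.3192720413208)
(((0.0, 0.0), 0.0), np.int64(0)) ((593.0540161132812, 226.85476684570312), (91.62476348876953, 24.354888916015625), 89.97763061523438)
(((0.0, 0.0), 0.0), np.int64(0)) ((597.300537109375, 74.50637817382812), (27.702686309814453, 46.33682632446289), 15.13570785522461)
```

Both cameras agree. Descend 9.0 cm (and 2 mm back in x), then grip.

Request:
move_arm([
  [-0.1,0,4,0,0,0],
  [-0.2,0,7,0,0,0],
  [-0.2,0,9,0,0,0],
  [-0.2,0,9,0,0,0],
  [-0.2,0,9,0,0,0],
])

```text
time_s: 9.4
eef_pos: [0.4658, 0.2274, 0.0367]
ee_rot: [1.0, -0.001, 0.001, -0.0]
force: [-0.2, 0.6, -0.3]
finger_gap: 0.0851
```

Request:
move_arm([
  [0,0,0,0,0,0],
  [0,0,0,0,0,0],
  [0,0,0,0,0,0],
  [0,0,0,0,0,0],
  [0,0,0,0,0,0],
  [0,0,0,0,0,0],
  [0,0,0,0,0,0],
  [0,0,0,0,0,0],
], fingers=30)

```text
time_s: 10.4
eef_pos: [0.4651, 0.2275, 0.0374]
ee_rot: [1.0, -0.0, 0.001, -0.0]
force: [0.5, -1.0, 5.8]
finger_gap: 0.0512
```

Request:
move_arm([
  [0,0,-2,0,0,0],
  [0,0,-6,0,0,0],
  [0,0,-9,0,0,0],
  [4,0,-9,0,0,0],
  [9,0,-9,0,0,0],
  [14,0,-9,0,0,0],
  [15.9,3,-9,0,0,0],
  [15.9,8,-9,0,0,0],
  [15.9,13,-9,0,0,0],
  [15.9,18,-9,0,0,0],
  [15.9,23,-9,0,0,0],
])

```text
time_s: 11.78
eef_pos: [0.6227, -0.0043, 0.1262]
ee_rot: [1.0, -0.0, -0.0, -0.0]
force: [0.7, 0.6, -0.5]
finger_gap: 0.0509
```

Request:
move_arm([
  [0,5,0,0,0,0],
  [0,10,0,0,0,0],
  [0,15,0,0,0,0],
  [0,20,0,0,0,0],
  [0,22,0,0,0,0],
  [0,23,0,0,0,0],
  [0,23,0,0,0,0],
  [0,23,0,0,0,0],
])

```text
time_s: 12.78
eef_pos: [0.623, -0.2312, 0.1262]
ee_rot: [1.0, 0.0, -0.0, -0.0]
force: [-0.1, 0.0, -1.8]
finger_gap: 0.0509
```

Request:
move_arm([
  [0.1,0,3,0,0,0],
  [0.1,0,6,0,0,0],
  [0.1,0,7.5,0,0,0],
  [0.1,0,8.3,0,0,0],
  [0.1,0,8.7,0,0,0],
  [0.1,0,8.8,0,0,0],
  [0.1,0,8.9,0,0,0],
  [0.1,0,8.9,0,0,0],
])

```text
time_s: 13.78
eef_pos: [0.6243, -0.2331, 0.0378]
ee_rot: [1.0, -0.0, 0.0, 0.0]
force: [0.5, 0.5, -1.7]
finger_gap: 0.0508
```

Request:
move_arm([
  [0,0,0.05,0,0,0],
  [0,0,0.1,0,0,0],
  [0,0,0.1,0,0,0],
])

```text
time_s: 14.15
eef_pos: [0.6243, -0.2331, 0.0374]
ee_rot: [1.0, -0.0, 0.0, 0.0]
force: [-2.1, 0.3, 5.6]
finger_gap: 0.0512
```

Request:
move_arm([
  [0,0,0,0,0,0],
  [0,0,0,0,0,0],
  [0,0,0,0,0,0],
  [0,0,0,0,0,0],
  [0,0,0,0,0,0],
  [0,0,0,0,0,0],
], fingers=100)

```text
time_s: 14.9
eef_pos: [0.6241, -0.2329, 0.0363]
ee_rot: [1.0, -0.0, 0.0, -0.0]
force: [0.6, 0.9, 1.4]
finger_gap: 0.0854
```

Request:
move_arm([
  [0,0,-4,0,0,0],
  [0,0,-9,0,0,0],
  [-0.4,-5,-9,0,0,0],
  [-0.8,-10,-9,0,0,0],
  [-1.3,-15,-9,0,0,0],
  [-1.3,-16.1,-9,0,0,0],
  [-1.3,-16.1,-9,0,0,0],
  [-1.3,-16.1,-9,0,0,0],
])

```text
time_s: 15.9
eef_pos: [0.6116, -0.0731, 0.1264]
ee_rot: [1.0, -0.001, 0.0, 0.0]
force: [-1.1, -1.0, 0.4]
finger_gap: 0.0854
```

```bash
python3 - <<'E'
from h import *
m=manip.get_obs();im,d=manip.capture('wrist');P=pts('wrist',d);save('w3',im)
print(m['eef_pos'])
for c in [(.611,-.072),(.6246,-.232)]: print(jar(P,c),rect(P,im,c))
E
```

```text
[ 0.61162585 -0.07308858  0.12637256]
(((610.17333984375, -72.4561767578125), 26.22534942626953), np.int64(4487)) ((611.481689453125, -72.9006118774414), (90.205322265625, 90.57254791259766), 79.2939453125)
(((624.2365112304688, -231.88604736328125), 26.545673370361328), np.int64(3514)) ((624.19775390625, -231.89134216308594), (90.49232482910156, 89.306640625), 7.20249080657959)
```

View pics/w3.png

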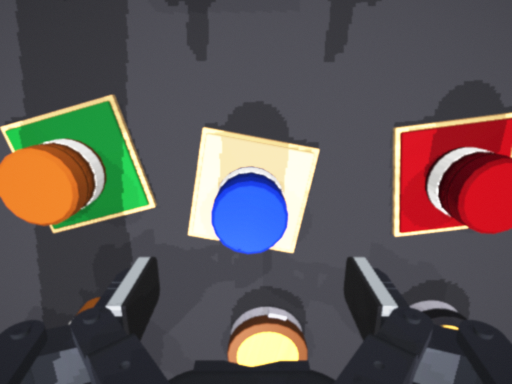

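The blue jar stands on the natural sample at (250,210) and the burgundy jar on burgundy at (490,190). The burgundy jar measures under 1 mm off centre. Next I grip the blue jar.

Request:
move_arm([
  [-0.1,0,4,0,0,0],
  [-0.1,0,7,0,0,0],
  [-0.1,0,9,0,0,0],
  [-0.1,0,9,0,0,0],
  [-0.1,0,9,0,0,0],
])

```text
time_s: 16.58
eef_pos: [0.6109, -0.0729, 0.0369]
ee_rot: [1.0, -0.001, 0.001, 0.0]
force: [0.7, -0.0, 0.4]
finger_gap: 0.0856
```

Request:
move_arm([
  [0,0,0,0,0,0],
  [0,0,0,0,0,0],
  [0,0,0,0,0,0],
  [0,0,0,0,0,0],
  [0,0,0,0,0,0],
  [0,0,0,0,0,0],
  [0,0,0,0,0,0],
  [0,0,0,0,0,0],
], fingers=30)

```text
time_s: 17.58
eef_pos: [0.6109, -0.0719, 0.0375]
ee_rot: [1.0, -0.0, 0.001, 0.0]
force: [-0.4, -0.5, 6.4]
finger_gap: 0.0507
```

Request:
move_arm([
  [0,0,-2,0,0,0],
  [0,0,-6,0,0,0],
  [1,0,-9,0,0,0],
  [1,-5,-9,0,0,0],
  [1,-10,-9,0,0,0],
  [1,-15,-9,0,0,0],
  [1,-20,-9,0,0,0],
  [1,-25,-9,0,0,0],
  [0,-29,-9,0,0,0],
  [-4,-29.9,-9,0,0,0],
  [-8,-29.9,-9,0,0,0],
])

```text
time_s: 18.95
eef_pos: [0.5289, 0.2285, 0.1257]
ee_rot: [1.0, 0.001, -0.0, 0.0]
force: [-0.7, -0.0, -1.2]
finger_gap: 0.0513
```

Request:
move_arm([
  [-4,0,0,0,0,0],
  [-6,0,0,0,0,0],
  [-6.2,0,0,0,0,0],
  [-6.2,0,0,0,0,0],
  [-6.2,0,3,0,0,0],
  [-6.2,0,6,0,0,0],
  [-6.2,0,7.5,0,0,0],
  [-6.2,0,8.3,0,0,0],
  [-6.2,0,8.6,0,0,0],
  [-6.2,0,8.8,0,0,0],
  [-6.2,0,8.8,0,0,0],
])

```text
time_s: 20.32
eef_pos: [0.4688, 0.2274, 0.0388]
ee_rot: [1.0, -0.0, 0.001, -0.0]
force: [-0.8, -0.6, -0.9]
finger_gap: 0.0513
```

Request:
move_arm([
  [0,0,0.1,0,0,0],
  [0,0,0.15,0,0,0],
  [0,0,0.2,0,0,0],
  [0,0,0.2,0,0,0],
])

```text
time_s: 20.82
eef_pos: [0.4686, 0.2274, 0.0375]
ee_rot: [1.0, -0.0, 0.001, -0.0]
force: [-2.1, -1.1, 8.9]
finger_gap: 0.0509
```

Request:
move_arm([
  [0,0,0,0,0,0],
  [0,0,0,0,0,0],
  [0,0,0,0,0,0],
  [0,0,0,0,0,0],
  [0,0,0,0,0,0],
  [0,0,0,0,0,0],
], fingers=100)

```text
time_s: 21.58
eef_pos: [0.4683, 0.2273, 0.0363]
ee_rot: [1.0, -0.0, -0.0, 0.0]
force: [-0.1, -0.0, 0.6]
finger_gap: 0.0855
```

Request:
move_arm([
  [0,0,-4,0,0,0],
  [0,0,-9,0,0,0],
  [6,0,-9,0,0,0],
  [12,0,-9,0,0,0],
  [16.3,2,-9,0,0,0],
  [16.3,8,-9,0,0,0],
  [16.3,14,-9,0,0,0],
  [16.3,16.3,-9,0,0,0],
  [16.3,16.3,-9,0,0,0],
  [16.3,16.3,-9,0,0,0],
])

```text
time_s: 22.82
eef_pos: [0.6313, 0.0653, 0.1264]
ee_rot: [1.0, -0.0, 0.0, -0.0]
force: [-0.1, -0.1, -0.9]
finger_gap: 0.0855
```

```bash
python3 - <<'E'
from h import *
m=manip.get_obs();im,d=manip.capture('wrist');P=pts('wrist',d);save('w4',im)
print(m['eef_pos'])
for c in [(.632,.063),(.635,.235),(.611,-.072)]: print(jar(P,c),rect(P,im,c))
im,d=manip.capture('top');P=pts('top',d)
for c in [(.469,.2265),(.635,.235)]: print('top',jar(P,c),rect(P,im,c))
k=(P[...,2]>.13)&(P[...,2]<.16)&(np.hypot(P[...,0]-.49,P[...,1]-.06)<.04);print('cap',P[k].mean(0))
E
```

```text
[0.63127708 0.06529561 0.12639758]
(((631.5663452148438, 64.20256805419922), 26.161836624145508), np.int64(4492)) ((632.8065795898438, 60.88453674316406), (90.57907104492188, 90.0914306640625), 15.035263061523438)
(((635.3134765625, 229.92987060546875), 25.797466278076172), np.int64(2055)) ((633.317138671875, 234.2071075439453), (90.3195571899414, 90.5667495727539), 12.948885917663574)
(((0.0, 0.0), 0.0), np.int64(0)) ((611.8284912109375, -72.43247985839844), (91.37725830078125, 90.42027282714844), 79.39048767089844)
top (((0.0, 0.0), 0.0), np.int64(0)) ((0.0, 0.0), (0.0, 0.0), 0.0)
top (((639.064697265625, 233.84378051757812), 25.299558639526367), np.int64(306)) ((669.5565795898438, 249.03367614746094), (25.031394958496094, 76.42047119140625), 3.0982065200805664)
cap [nan nan nan]<stdin>:7: RuntimeWarning: Mean of empty slice.
  ret = um.true_divide(
```

Request:
move_arm([
  [0,0.1,4,0,0,0],
  [0,0.1,7,0,0,0],
  [0,0.1,9,0,0,0],
  [0,0.1,9,0,0,0],
  [0,0.1,9,0,0,0],
])

```text
time_s: 23.55
eef_pos: [0.6319, 0.0641, 0.037]
ee_rot: [1.0, 0.0, 0.001, -0.0]
force: [0.1, 0.4, 0.6]
finger_gap: 0.0853
```

Request:
move_arm([
  [0,0,0,0,0,0],
  [0,0,0,0,0,0],
  [0,0,0,0,0,0],
  [0,0,0,0,0,0],
  [0,0,0,0,0,0],
  [0,0,0,0,0,0],
  [0,0,0,0,0,0],
  [0,0,0,0,0,0],
], fingers=30)

```text
time_s: 24.55
eef_pos: [0.6321, 0.0633, 0.0376]
ee_rot: [1.0, -0.0, 0.001, -0.0]
force: [-0.5, 1.3, 7.1]
finger_gap: 0.0511
```

To natural: dx −2.0 cm, tool y +13.6.

Request:
move_arm([
  [0,0,-2,0,0,0],
  [0,0,-6,0,0,0],
  [0,0,-8,0,0,0],
  [-0.5,5,-8,0,0,0],
  [-1,10,-8,0,0,0],
  [-2,13,-8,0,0,0],
  [-2,13.6,-8,0,0,0],
  [-2,13.6,-8,0,0,0],
  [-2,13.6,-8,0,0,0],
])

```text
time_s: 25.68
eef_pos: [0.6114, -0.0718, 0.1162]
ee_rot: [1.0, 0.0, 0.0, -0.0]
force: [1.1, 0.3, -1.2]
finger_gap: 0.0509
```

Request:
move_arm([
  [0,0,3,0,0,0],
  [0,0,5,0,0,0],
  [0,0,6.5,0,0,0],
  [0,0,7.3,0,0,0],
  [0,0,7.6,0,0,0],
  [0,0,7.8,0,0,0],
  [0,0,7.9,0,0,0],
  [0,0,7.95,0,0,0],
  [0,0,8,0,0,0],
  [0,0,8,0,0,0],
])

```text
time_s: 26.92
eef_pos: [0.6116, -0.073, 0.0376]
ee_rot: [1.0, -0.0, 0.001, 0.0]
force: [-1.5, 0.0, 5.9]
finger_gap: 0.0509
```

Request:
move_arm([
  [0,0,0,0,0,0],
  [0,0,0,0,0,0],
  [0,0,0,0,0,0],
  [0,0,0,0,0,0],
  [0,0,0,0,0,0],
  [0,0,0,0,0,0],
], fingers=100)

```text
time_s: 27.68
eef_pos: [0.6111, -0.0729, 0.0362]
ee_rot: [1.0, -0.0, -0.0, -0.0]
force: [-0.8, 0.1, 0.5]
finger_gap: 0.0853
```

Request:
move_arm([
  [0,0,-4,0,0,0],
  [0,0,-9,0,0,0],
  [1,-6,-9,0,0,0],
  [2,-12,-9,0,0,0],
  [2.6,-18,-9,0,0,0],
  [2.6,-24,-9,0,0,0],
  [2.6,-29,-9,0,0,0],
  [2.6,-30.8,-9,0,0,0],
  [2.6,-30.8,-9,0,0,0],
  [2.6,-30.8,-9,0,0,0],
])

```text
time_s: 28.92
eef_pos: [0.6373, 0.2334, 0.1261]
ee_rot: [1.0, -0.001, -0.0, 0.001]
force: [-0.3, 0.5, -0.7]
finger_gap: 0.0853
```

```bash
python3 - <<'E'
from h import *
m=manip.get_obs();im,d=manip.capture('wrist');P=pts('wrist',d);save('w5',im)
print(m['eef_pos'])
for c in [(.635,.235),(.632,.061)]: print(jar(P,c),rect(P,im,c))
E
```

```text
[0.63727297 0.23340948 0.12613974]
(((636.6497192382812, 234.04258728027344), 26.2846622467041), np.int64(4499)) ((633.7987670898438, 234.13397216796875), (90.35084533691406, 90.32853698730469), 12.748920440673828)
(((0.0, 0.0), 0.0), np.int64(0)) ((631.8822631835938, 64.71541595458984), (91.1943130493164, 82.50074768066406), 14.363682746887207)
```

View pics/w5.png

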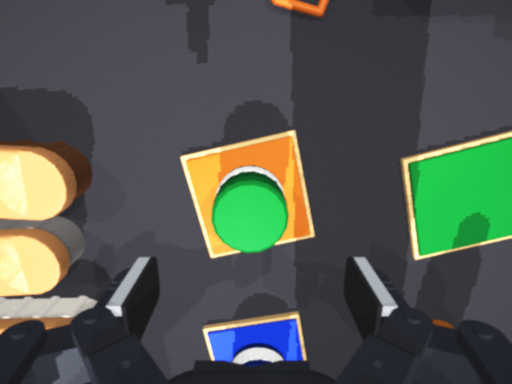

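The green jar stands on tan at (250,212), and the green sample at right (460,195) is empty. The brushes at left clear the fingers. I grip the green jar.

Request:
move_arm([
  [0,-0.1,4,0,0,0],
  [0,-0.1,7,0,0,0],
  [0,-0.1,9,0,0,0],
  [0,-0.1,9,0,0,0],
  [0,-0.1,9,0,0,0],
])

```text
time_s: 29.6
eef_pos: [0.6382, 0.2352, 0.0372]
ee_rot: [1.0, -0.001, 0.001, -0.0]
force: [-0.5, 1.0, -0.1]
finger_gap: 0.085
```

Request:
move_arm([
  [0,0,0,0,0,0],
  [0,0,0,0,0,0],
  [0,0,0,0,0,0],
  [0,0,0,0,0,0],
  [0,0,0,0,0,0],
  [0,0,0,0,0,0],
  [0,0,0,0,0,0],
  [0,0,0,0,0,0],
], fingers=30)

```text
time_s: 30.6
eef_pos: [0.6383, 0.2362, 0.0377]
ee_rot: [1.0, -0.0, 0.001, -0.0]
force: [0.1, -1.0, 6.0]
finger_gap: 0.0511
```

Request:
move_arm([
  [0,0,-2,0,0,0],
  [0,0,-6,0,0,0],
  [0,0,-8,0,0,0],
  [0,5,-8,0,0,0],
  [-0.4,10,-8,0,0,0],
  [-0.4,15,-8,0,0,0],
  [-0.4,17.2,-8,0,0,0],
  [-0.4,17.5,-8,0,0,0],
  [-0.4,17.5,-8,0,0,0],
  [-0.4,17.5,-8,0,0,0],
])

```text
time_s: 31.85
eef_pos: [0.6333, 0.0627, 0.1162]
ee_rot: [1.0, 0.0, 0.0, -0.0]
force: [-0.1, 0.0, -1.6]
finger_gap: 0.0513
```

Request:
move_arm([
  [0,0,3,0,0,0],
  [0,0,5,0,0,0],
  [0,0,6.5,0,0,0],
  [0,0,7.3,0,0,0],
  [0,0,7.6,0,0,0],
  [0,0,7.8,0,0,0],
  [0,0,7.9,0,0,0],
  [0,0,7.95,0,0,0],
  [0,0,8,0,0,0],
  [0,0,8,0,0,0],
])

```text
time_s: 33.1
eef_pos: [0.6337, 0.061, 0.0377]
ee_rot: [1.0, -0.0, 0.001, -0.0]
force: [-1.6, -0.7, 6.4]
finger_gap: 0.0509
```

Seated (6 N up). Release, then go back to the tan jar (dx −2.2 cm, tool y +13.4).

Request:
move_arm([
  [0,0,0,0,0,0],
  [0,0,0,0,0,0],
  [0,0,0,0,0,0],
  [0,0,0,0,0,0],
  [0,0,0,0,0,0],
  [0,0,0,0,0,0],
], fingers=100)

```text
time_s: 33.85
eef_pos: [0.6332, 0.0611, 0.0362]
ee_rot: [1.0, -0.0, -0.0, 0.0]
force: [-0.4, 0.5, -0.6]
finger_gap: 0.0855
```

Request:
move_arm([
  [0,0,-4,0,0,0],
  [0,0,-9,0,0,0],
  [-0.5,5,-9,0,0,0],
  [-1,10,-9,0,0,0],
  [-2.2,13.4,-9,0,0,0],
  [-2.2,13.4,-9,0,0,0],
  [-2.2,13.4,-9,0,0,0],
  [-2.2,13.4,-9,0,0,0],
])

```text
time_s: 34.85
eef_pos: [0.6115, -0.0718, 0.1263]
ee_rot: [1.0, 0.0, 0.0, -0.0]
force: [-0.0, 0.4, 0.5]
finger_gap: 0.0854
```

```bash
python3 - <<'E'
from h import *
m=manip.get_obs();im,d=manip.capture('wrist');P=pts('wrist',d);save('w6',im)
print(m['eef_pos'])
for c in [(.611,-.072),(.633,.061),(.6246,-.232)]: print(jar(P,c),rect(P,im,c))
E
```

```text
[ 0.61151056 -0.0717642   0.12628471]
(((610.924560546875, -73.08541870117188), 26.364553451538086), np.int64(4496)) ((611.6494140625, -72.71810913085938), (90.2109375, 90.57566833496094), 79.2781753540039)
(((632.4242553710938, 60.842437744140625), 26.5277156829834), np.int64(5061)) ((632.6755981445312, 60.37439727783203), (90.1496353149414, 90.7165756225586), 14.964069366455078)
(((624.9330444335938, -231.9145965576172), 26.17997932434082), np.int64(3353)) ((624.36474609375, -229.6052703857422), (90.29589080810547, 85.56390380859375), 7.279351711273193)
```

Green is centred. Grip tan.

Request:
move_arm([
  [0,0.1,4,0,0,0],
  [0,0.1,7,0,0,0],
  [0,0.1,9,0,0,0],
  [0,0.1,9,0,0,0],
  [0,0.1,9,0,0,0],
])

```text
time_s: 35.52
eef_pos: [0.6119, -0.0734, 0.0369]
ee_rot: [1.0, 0.0, 0.001, 0.0]
force: [-0.1, 0.3, -0.1]
finger_gap: 0.0854
```

Request:
move_arm([
  [0,0,0,0,0,0],
  [0,0,0,0,0,0],
  [0,0,0,0,0,0],
  [0,0,0,0,0,0],
  [0,0,0,0,0,0],
  [0,0,0,0,0,0],
  [0,0,0,0,0,0],
  [0,0,0,0,0,0],
], fingers=30)

```text
time_s: 36.52
eef_pos: [0.612, -0.0739, 0.0376]
ee_rot: [1.0, -0.0, 0.001, 0.0]
force: [-0.4, 0.5, 6.4]
finger_gap: 0.051
```

Request:
move_arm([
  [0,0,-2,0,0,0],
  [0,0,-6,0,0,0],
  [0,0,-9,0,0,0],
  [1,-5,-9,0,0,0],
  [2.3,-10,-9,0,0,0],
  [2.3,-15,-9,0,0,0],
  [2.3,-20,-9,0,0,0],
  [2.3,-25,-9,0,0,0],
  [2.3,-29,-9,0,0,0],
  [2.3,-30.8,-9,0,0,0],
  [2.3,-30.8,-9,0,0,0],
  [2.3,-30.8,-9,0,0,0],
])

```text
time_s: 38.02
eef_pos: [0.6342, 0.2325, 0.126]
ee_rot: [1.0, -0.001, -0.0, 0.001]
force: [-0.0, -0.5, -0.3]
finger_gap: 0.051
```

Request:
move_arm([
  [0,0,3,0,0,0],
  [0,0,6,0,0,0],
  [0,0,7.5,0,0,0],
  [0,0,8.3,0,0,0],
  [0,0,8.6,0,0,0],
  [0,0,8.8,0,0,0],
  [0,0,8.9,0,0,0],
  [0,0,8.95,0,0,0],
  [0,0,9,0,0,0],
  [0,0,9,0,0,0],
])

```text
time_s: 39.28
eef_pos: [0.6347, 0.2344, 0.0376]
ee_rot: [1.0, -0.0, 0.001, -0.0]
force: [-2.6, 0.3, 4.8]
finger_gap: 0.051
```

Request:
move_arm([
  [0,0,0,0,0,0],
  [0,0,0,0,0,0],
  [0,0,0,0,0,0],
  [0,0,0,0,0,0],
  [0,0,0,0,0,0],
  [0,0,0,0,0,0],
], fingers=100)

```text
time_s: 40.02
eef_pos: [0.6343, 0.2341, 0.0362]
ee_rot: [1.0, -0.0, -0.0, 0.0]
force: [0.4, -0.1, 0.5]
finger_gap: 0.0856
```

Request:
move_arm([
  [0,0,-4,0,0,0],
  [0,0,-9,0,0,0],
  [0,0,-15,0,0,0],
  [0,0,-21,0,0,0],
  [0,0,-21,0,0,0],
])

```text
time_s: 40.65
eef_pos: [0.6378, 0.2352, 0.2536]
ee_rot: [1.0, -0.0, 0.006, -0.002]
force: [0.6, 0.5, 0.5]
finger_gap: 0.0855
```

Request:
move_arm([
  [-18,68,0,0,0,0],
  [-18,68,0,0,0,0],
  [-18,68,0,0,0,0],
  [-18,68,0,0,0,0],
  [-18,68,0,0,0,0],
  [-18,68,0,0,0,0],
  [-18,68,0,0,0,0],
  [-18,68,0,0,0,0],
  [-18,68,0,0,0,0],
  [-18,68,0,0,0,0],
  [-18,68,0,0,0,0],
  [-18,68,0,0,0,0],
])

```text
time_s: 42.15
eef_pos: [0.452, -0.4493, 0.2447]
ee_rot: [1.0, -0.002, -0.001, -0.0]
force: [0.0, 0.3, 0.5]
finger_gap: 0.0853
```

```bash
python3 - <<'E'
from h import *
m=manip.get_obs();im,d=manip.capture('top');P=pts('top',d);save('top2',im)
print(m['time_s'],m['eef_pos'])
for n,c in dict(tan=(.634,.235),green=(.633,.061),burg=(.6246,-.232),blue=(.4695,.2267)).items():
    j,k=jar(P,c);r=rect(P,im,c);print(n,j,k,r,'off',np.hypot(*np.subtract(j[0],r[0])))
k=(P[...,2]>.13)&(P[...,2]<.16)&(np.hypot(P[...,0]-.49,P[...,1]-.06)<.04);print('cap',P[k].mean(0))
E
```

```text
42.15 [ 0.4519989  -0.44928338  0.24471751]
tan ((633.7528686523438, 235.02847290039062), 26.464698791503906) 573 ((634.1822509765625, 234.74960327148438), (90.93181610107422, 89.728759765625), 12.261878967285156) off 0.5119936037469661
green ((632.9216918945312, 61.259788513183594), 26.234329223632812) 585 ((633.4341430664062, 61.17618179321289), (90.57923126220703, 89.65419006347656), 15.025672912597656) off 0.5192266241058141
burg ((625.180419921875, -232.13600158691406), 26.056272506713867) 623 ((624.9664916992188, -231.34982299804688), (90.08980560302734, 90.78160095214844), 7.223252296447754) off 0.8147650324124522
blue ((468.7187805175781, 227.7451934814453), 26.13309097290039) 628 ((469.6300048828125, 227.05116271972656), (89.9437255859375, 90.46896362304688), 10.423815727233887) off 1.1454294138045775
cap [0.48925093 0.06207752 0.14431267]
```

View pics/top2.png

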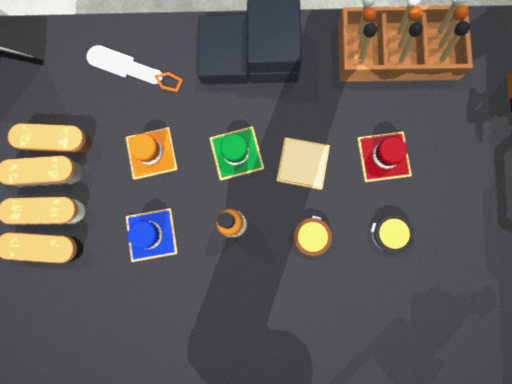

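In the last picture every jar is on its own colour: tan (146,150), green (235,150), burgundy (391,152) and blue (146,236). The bottle is unmoved and the arm is clear.

```bash
python3 -c "
from bench import manip
print(manip.finish_job())"
```

```text
the job is handed in; nothing more can be done
None
```

All four jars now stand upright on the sample of their own lid colour. I handed the job in at about 42 s of the 144 s limit; handing in reports no verdict. I used the pale sample to swap blue with burgundy, then tan with green.

- **Centring:** the last top-camera check put the jars 0.5 mm (tan), 0.5 mm (green), 0.8 mm (burgundy) and 1.1 mm (blue) from their sample centres; the limit is 15 mm. Their lids were at the height expected for standing on the samples.
- **Bottle:** its cap measured within 0.1 mm of where it was at the start.
- **Robot:** the gripper is open and clear of everything. The highest wrist force I read at the end of a move was about 9 N.
- **Checks that failed or disagreed:**
  - The trained networks mislabelled some samples (green and natural), so I located everything from depth geometry and the picture.
  - One mid-job top-camera check was blocked by the arm, and I repeated it at the end.

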